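Prop up the pump-module cover on its folding stay

ROBOT

A 6-joint arm with a two-finger parallel gripper is mounted at the origin on the work surface. World frame = base frame: x ahead of the robot, y to its left, z up, the work surface at z = 0. Lengths are in m, angles in rad, forces in N, time in s.
With the tool pointing down it reaches from about 0.375 to 0.825 m from the base axis. Payload 5.5 kg.
Tool frame: the origin (TCP) lies at the very end of the fingers, on their centre line; the grasp point (between the pads) lies 19 mm behind it; z points along the fingers, x is the direction in which the jaws open and shut, and the axes are right-handed (so a half turn about z gives the same grasp; the last joint's range is limited). The gripper opens to 85 mm and grips with 20 to 120 N. Pads are 22 mm wide; open, the fingers measure 114 mm over their backs; the gripper's body (76 mm by 85 mm) begins 54 mm behind the grasp point. The pads swing forward as they close: fully open they stand 13 mm farther back than shut.
Start: joints at [1.336, 0.314, -0.047, 1.21, 0, 1.571], TCP at [0.14, 0.584, 0.231] pointing down, gripper open.
Joint ranges: [-2.67, 2.67], [-0.69, 1.73], [-1.03, 1.25], [-2.08, 2.16], [-1.42, 1.45], [-3.14, 3.14]. Speed limits (rad/s): [2.39, 2.39, 3.01, 3.14, 3.14, 3.14].

INTERFACE

Orientations are given as a unit quaternion [x, y, z, w].
In Python, from plant import telemetry, vision, ticket gives the robot as it stands.
- The arm moves only by the tool play_rows, never from a script. Its argument "plan" is a list that holds one entry, the list of rows, each a list of 7 numbers: the opening in per cent of the stroke, from 0 (shut) to 100 (fully open), then the shift along the tool's x, y, z in m, then the turn, a rotation vector about the tool's x, y, z in rad. A call has 1 to 8 rows; each row is the pose to reach, as a shift and turn from the pose commanded when the call began, along the tool's axes at that moment; what a row does not reach only later rows make up. A row lasts 1/10 s, in which the tool goes at most 50 mm and 8.59 degrees, less where a joint would pass 70% of its speed; a pose out of reach is approached as far as the arm can. A call with a gripper value outside its range is refused whole. The fingers move at their own pace and stop on an object; the grip force is fixed at half the most. Time passes only in rows, so rows that repeat a pose let the fingers close. It gives the time, the measured TCP pose, the force and the opening at its end, in the units of the state.
- telemetry.get_obs(): the state, without advancing time (a new reading comes with each control period).
- vision.grab_frame(name): name is "scene" or "top" or "wrist"; returns a dict with "pixels" (400x640x3 uint8, red, green, blue), "range_z" (400x640 float32, m along the optical axis (not along the pixel's ray), 0 where there is no reading), "mtx" (3x3 intrinsics, pixels), "k1" (the pictures are not rectified: a ray, as slopes to the right and down, at radius r is drawn at 1 + k1 r^2 times it, then the intrinsics apply), "extrinsics" (4x4, takes a point from camera to world coordinates). Camera axes: x right, y down, z forward; pixel columns grow to the right and rows downward; lengths in m; the calibration is good to about 2 mm. A picture is of the moment at which its call begins.
- ticket.job_done(): hands the job in, once; it reports no verdict.
The state is a dict: "time_s": time; "joints": joint angles; "joint_velocities": joint speeds; "effort": joint torques, N m; "position": TCP position; "orientation": TCP orientation; "contact_force": force on the tool from outside, world axes, zero at the start; "moment": the same for the moment, N m; "finger_gap": opening from 0.0 (shut) to 1.0 (fully open).
Only numpy, scipy, OpenCV 4.12 (cv2) and the standard library are available. Lean on these libraries where they do the work, as an engineer would, in place of code of your own. Each camera call takes 0.05 s, during which the arm holds its last target.

TASK

Open the clear cover of the flow analyser's pump module for servicing: raise it, then lock its folding stay by taking the stay's elbow knob to the back past dead centre, right against the stop, so that the cover stays up unaided when you let go. Leave the tube rack, the reagent bottle and the beaker beside it standing where they are.

Things in the scene. Friction and masses are not known exactly. Their poses are not given: they have to be found in the camera images.
- module: White instrument housing, fixed, open-topped under a clear cover: 210 (x) by 320 (y) by 105 mm high, walls 5 mm. Origin: centre of its underside; x from the front (pull, display) to the back (hinge), y to the left, z up. Inside: pump head with steel rollers (y -50 to +140, up to 70 mm high) and, on the right (-y), the cover's folding stay. Bystanders stand 25 mm or more clear of its sides.
- cover_hinge (a point): Middle of the cover's hinge line, which runs along the module's y at x +92, z 109 mm of the module. The cover is a clear sheet in an aluminium frame, 200 mm from hinge to front edge, 318 mm wide, 8 mm thick, 0.54 to 0.85 kg.
- cover_pull (a point): Grip point of the light grey plastic pull that projects 46 mm, in the cover's plane, from the middle of its front edge: 30 mm wide (y), 14 mm thick. The point is 34 mm beyond the edge, 234 mm from the hinge line, and moves with the cover. Pinched across its 30 mm width it can turn between the fingers as the cover swings. Cover shut: front wall of the module 37 mm behind this point.
- cover (a joint): Cover angle: 0 shut, grows as raised; 1.257 rad when the straight stay stops it, 1.229 when locked. The hinge has a soft-close damper (6 N m s/rad): raising at 0.3 rad/s takes 8 to 12 N at the pull; let go at the top unlocked, the cover sinks slowly, about 0.25 rad in 4 to 6 s and shut in some 11 to 18 s.
- stay (a joint): Unfolding angle of the stay's elbow: 0 cover shut (folded), 1.6 at cover 1.07, 2.443 straight (dead centre), 2.743 at the stop just beyond. Past dead centre the cover's weight holds the elbow on the stop: locked. Short of it, the weight and a light spring fold it to the front again. Raising the cover brings it only to dead centre and does not lock it.
- stay_knob (a point): Middle of the black thumb knob on the stay's elbow: cylinder, diameter 18 mm, 30 mm long, along the module's y, at its y -98 mm, on the inner (+y) side of the links. Module x, z (mm): -37, 24 cover shut; -29, 131 cover at 0.9 rad; -10, 143 at 1.07; +30, 147 straight. The raised cover leans over it: come from the front, fingers tilted 25 to 45 degrees, pointing down and to the back.
- stay_locked (a point): Fixed point of the module where the knob's middle lies when the stay is locked (x +40, y -98, z 144 mm). Pushing the knob to the back (+x) straightens the stay and lifts the cover along. At 20 mm/s it takes 10 to 18 N at first, falling to almost nothing at dead centre; there the knob runs ahead by itself to the stop, and the force rises sharply once it is pressed against it.
- stay_foot (a point): Fixed lower pivot of the stay (module x +17, y -120, z 74 mm). The stay has two steel links of 74 mm, 14 mm wide and 4 mm thick; the lower swings about this point, the upper hangs under the cover 120 mm from the hinge. The elbow bends to the front.
- tube_rack: Bystander on the module's left (+y): blue open tube rack with glass tubes, loose, 92 by 158 by 69 mm (tubes to 99 mm). Origin: centre of its underside.
- reagent_bottle: Bystander on the module's right (-y): amber bottle, loose, diameter 72 mm, height 145 mm. Origin: centre of its underside.
- beaker: Bystander on the module's right (-y), nearer its front: glass beaker, loose, diameter 66 mm, height 85 mm. Origin: centre of its underside.

How it is judged:
By the outcome, as a careful person would: the job done as asked, in the order asked, and still so for the second after the job is handed in, with the robot touching nothing.
It also fails if it takes over 54 s, if anything falls off the work surface, if the arm or the gripper's body presses on something with over 40 N, if the wrist force passes 120 N, or if a joint passes its speed limit or range.

## Working session

There is one attempt and no reset: what is moved stays moved. The work goes in short steps, Python scripts to look and compute and a tool call to move; the robot and the scene stay as the last step left them, time stands still between calls to the robot, and variables do not carry over. Pictures are saved under pics/ and viewed, and the job is handed in when it is done.

Besides the shell and the picture viewer there is one more tool, called as name(argument=value, ...) on one line, values as JSON. play_rows: Moves the arm, as the interface text tells. Its arguments: {"type":"object","properties":{"plan":{"type":"array","items":{"type":"array","items":{"type":"array","items":{"type":"number"}}}}},"required":["plan"]}

```bash
ls; mkdir -p pics
cat > h.py <<'E'
import numpy as np, cv2
from plant import telemetry, vision, ticket
from scipy.spatial.transform import Rotation as R
def grab(n,save=None):
    f=vision.grab_frame(n)
    if save: cv2.imwrite('pics/'+save,cv2.cvtColor(f['pixels'],cv2.COLOR_RGB2BGR)); np.savez('pics/'+save[:-4]+'.npz',**f)
    return f
def ray(f,u,v):
    K=f['mtx'];k=float(f['k1'])
    p=cv2.undistortPoints(np.array([[[u,v]]],float),K,np.array([k,0,0,0,0.])).ravel()
    T=f['extrinsics'];return T[:3,3],T[:3,:3]@np.array([p[0],p[1],1.])
def onz(f,u,v,z):
    o,d=ray(f,u,v);return o+d*(z-o[2])/d[2]
def pt(f,u,v,r=1):
    w=f['range_z'][v-r:v+r+1,u-r:u+r+1];z=np.median(w[w>0]) if (w>0).any() else np.nan
    o,d=ray(f,u,v);return o+d*z
E
python3 - <<'E'
from h import *
for n in ['scene','top','wrist']:
    f=grab(n,n+'0.png');print(n,f['mtx'].tolist(),f['k1'],f['extrinsics'].round(3).tolist())
o=telemetry.get_obs();print({k:np.round(v,4).tolist() for k,v in o.items()})
E
```

```text
pics
scene [[468.92025953651535, 0.0, 317.4949011869541], [0.0, 468.92025953651535, 201.62042950315268], [0.0, 0.0, 1.0]] -0.13403054751498872 [[-0.147, 0.837, -0.528, 1.197], [0.989, 0.121, -0.085, 0.137], [-0.007, -0.534, -0.845, 1.123], [0.0, 0.0, 0.0, 1.0]]
top [[428.4426075594428, 0.0, 317.4002735290107], [0.0, 428.4426075594428, 206.90245983058733], [0.0, 0.0, 1.0]] -0.08575653221860362 [[-0.019, -0.993, 0.118, 0.474], [-1.0, 0.02, 0.01, 0.04], [-0.012, -0.118, -0.993, 1.022], [0.0, 0.0, 0.0, 1.0]]
wrist [[300.1695784073675, 0.0, 318.9716634669488], [0.0, 300.1695784073675, 196.85165890429616], [0.0, 0.0, 1.0]] -0.03208417974317351 [[0.233, 0.922, 0.309, 0.06], [0.973, -0.22, -0.075, 0.602], [-0.001, 0.318, -0.948, 0.374], [0.0, 0.0, 0.0, 1.0]]
{'time_s': 0.15, 'joints': [1.336, 0.3141, -0.0478, 1.2102, 0.0, 1.5708], 'joint_velocities': [0.0005, -0.0039, 0.0035, -0.0005, -0.0015, -0.0002], 'effort': [0.0002, -54.0041, 34.0062, 0.0133, -0.0, 0.0], 'position': [0.1395, 0.5831, 0.2306], 'orientation': [0.785, 0.6194, -0.0005, 0.0004], 'contact_force': [0.1361, 0.201, 0.1026], 'moment': [-0.0095, -0.0073, -0.0169], 'finger_gap': 1.0008}
```

View pics/scene0.png

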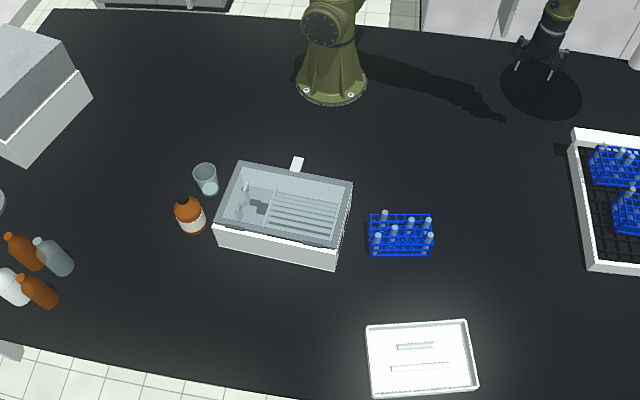

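View pics/top0.png

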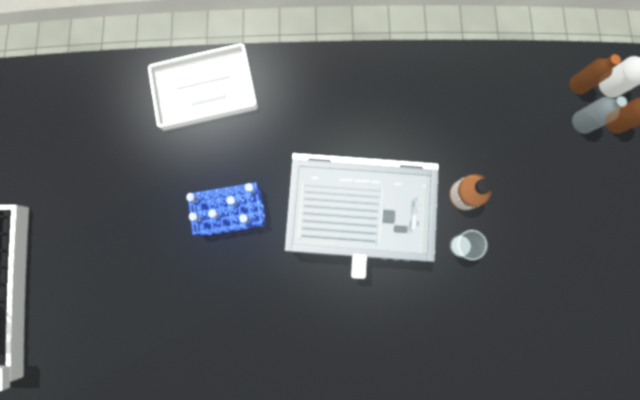

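Run:
```python
import cv2
a=cv2.imread('pics/top0.png')[140:290,270:500];cv2.imwrite('pics/c1.png',cv2.resize(a,None,fx=3.4,fy=3.4,interpolation=cv2.INTER_CUBIC))
a=cv2.imread('pics/scene0.png')[140:280,160:370];cv2.imwrite('pics/c2.png',cv2.resize(a,None,fx=3.7,fy=3.7,interpolation=cv2.INTER_CUBIC))
```

```text
(no output)
```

View pics/c1.png

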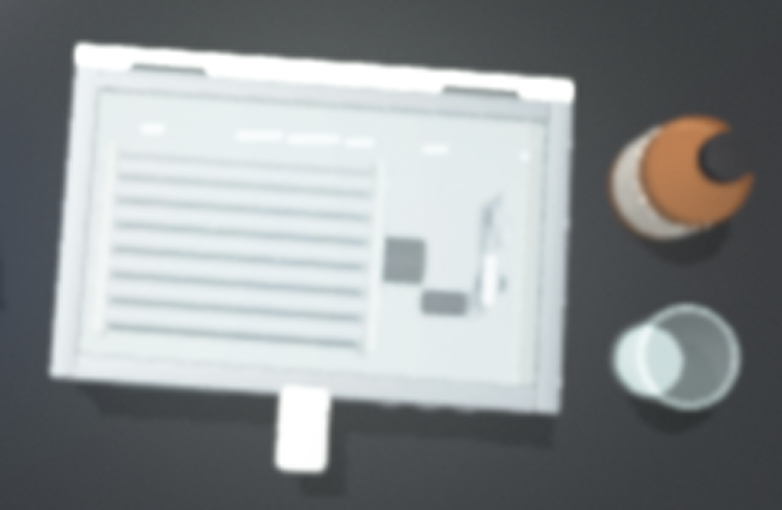

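View pics/c2.png

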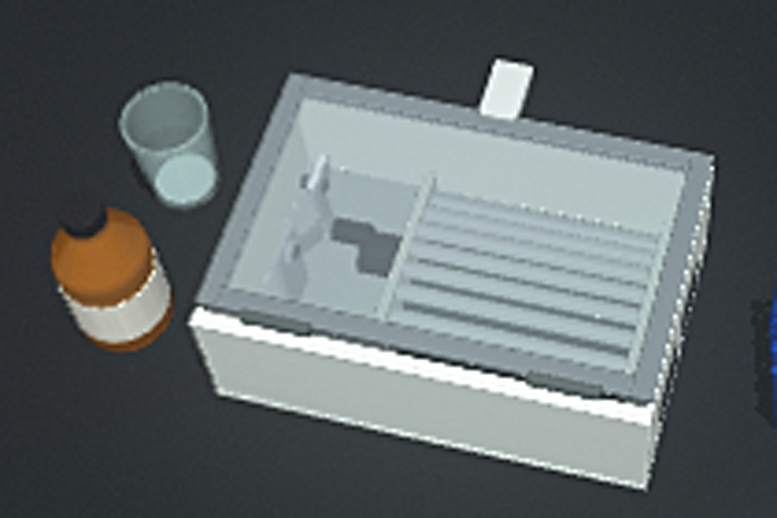

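Run:
```python
from h import *
L=lambda n:dict(np.load(f'pics/{n}0.npz'))
t=L('top');s=L('scene')
c1=lambda x,y:((x+.5)/3.4-.5+270,(y+.5)/3.4-.5+140)
c2=lambda x,y:((x+.5)/3.7-.5+160,(y+.5)/3.7-.5+140)
for n,z,a,b in [('FL',.113,(52,377),(713,155)),('FR',.113,(560,411),(290,75)),('pulltip',.116,(301,470),(515,62)),('pullroot',.116,(303,388),(499,113))]:
    print(n,onz(t,*c1(*a),z).round(4),onz(s,*c2(*b),z).round(4))
print('backbox', [onz(t,*c1(*a),.105).round(4) for a in [(77,44),(572,80)]], [onz(s,*c2(*a),.105).round(4) for a in [(192,322),(642,418)]])
print('bottomback',[onz(s,*c2(*a),.0).round(4) for a in [(218,395),(647,488)]])
for f,p,c in [(t,[(303,430),(303,410),(303,455),(60,250),(560,250),(300,390)],c1),(s,[(508,90),(500,125),(240,190)],c2)]:
  for q in p:
    u,v=c(*q);print(q,pt(f,round(u),round(v)).round(4))
for f,p,c in [(t,[(660,410),(685,340),(740,160)],c1),(s,[(85,215)],c2)]:
  for q in p:
    u,v=c(*q);print(q,pt(f,round(u),round(v)).round(4))
```

```text
FL [0.4899 0.1189 0.113 ] [0.4914 0.1173 0.113 ]
FR [ 0.4621 -0.1966  0.113 ] [ 0.4642 -0.1976  0.113 ]
pulltip [ 0.4297 -0.034   0.116 ] [ 0.4316 -0.0351  0.116 ]
pullroot [ 0.48   -0.0367  0.116 ] [ 0.4788 -0.0387  0.116 ]
backbox [array([0.7034, 0.1013, 0.105 ]), array([ 0.6733, -0.2173,  0.105 ])] [array([ 0.6725, -0.2168,  0.105 ]), array([0.6993, 0.0939, 0.105 ])]
bottomback [array([ 0.6748, -0.2182,  0.    ]), array([0.7016, 0.1001, 0.    ])]
(303, 430) [ 0.4544 -0.0365  0.1153]
(303, 410) [ 0.4669 -0.0368  0.1164]
(303, 455) [ 0.4398 -0.0361  0.1155]
(60, 250) [5.815e-01 1.227e-01 5.000e-04]
(560, 250) [ 0.5629 -0.2003  0.1144]
(300, 390) [ 0.4795 -0.0351  0.1155]
(508, 90) [ 0.4582 -0.0355  0.1167]
(500, 125) [ 0.4855 -0.0363  0.1127]
(240, 190) [ 4.980e-01 -2.487e-01 -2.000e-04]
(660, 410) [ 0.4601 -0.298  -0.0012]
(685, 340) [ 0.5067 -0.3106  0.0189]
(740, 160) [ 0.6122 -0.3074  0.1449]
(85, 215) [ 0.6235 -0.2972  0.1448]
```

```bash
cat >> h.py <<'E'
yaw=-0.088; C=np.array([.584,-.0494,0]); ex=np.array([np.cos(yaw),np.sin(yaw),0]); ey=np.array([-np.sin(yaw),np.cos(yaw),0]); ez=np.array([0,0,1.])
def w(x,y,z): return C+(x*ex+y*ey+z*ez)/1e3
def m(p): p=np.asarray(p)-C; return np.array([p@ex,p@ey,p@ez])*1e3
def Rt(tdeg):
    t=np.radians(tdeg); z=np.sin(t)*ex-np.cos(t)*ez; x=ey; return np.stack([x,np.cross(z,x),z],1)
def delta(p0,R0,p1,R1): return R0.T@(p1-p0), (R.from_matrix(R0.T@R1)).as_rotvec()
def cur():
    o=telemetry.get_obs(); return o['position'],R.from_quat(o['orientation']).as_matrix(),o
def show(o):
    p=m(o['position']);Rm=R.from_quat(o['orientation']).as_matrix()
    print('t',round(o['time_s'],2),'mod mm',p.round(1),'tilt',np.degrees(np.arctan2(Rm[:,2]@ex,-Rm[2,2])).round(1),'j',np.round(o['joints'],3).tolist(),'F',np.round(o['contact_force'],1),'gap',round(float(o['finger_gap']),3))
E
python3 - <<'E'
from h import *
p,R0,o=cur();show(o)
g=w(-142,0,109);d=Rt(35)[:,2]
pre=g+.019*d-.07*d
print('grasp tcp',g+.019*d,'pre',pre)
pts=[(np.array([.38,.40,.25]),Rt(15)),(np.array([.42,.22,.24]),Rt(35)),(pre,Rt(35))]
for q,Rq in pts:
    print([x.round(3) for x in delta(p,R0,q,Rq)])
q1,R1=pts[1]
print('from wp2',[x.round(3) for x in delta(q1,R1,pre,Rt(35))], delta(pre,Rt(35),g+.019*d,Rt(35))[0])
E
```

```text
t 0.15 mod mm [-498.4  591.   230.6] tilt -0.0 j [1.336, 0.314, -0.048, 1.21, 0.0, 1.571] F [0.1 0.2 0.1] gap 1.001
grasp tcp [ 0.45340525 -0.0378779   0.09343611] pre [ 0.41341026 -0.03434923  0.15077675]
[array([-0.122,  0.277, -0.019]), array([-0.261,  0.02 , -0.146])]
[array([-0.288,  0.357, -0.009]), array([-0.61 ,  0.046, -0.142])]
[array([-0.537,  0.41 ,  0.081]), array([-0.61 ,  0.046, -0.142])]
from wp2 [array([-0.254, -0.038,  0.082]), array([0., 0., 0.])] [3.31677139e-18 9.97340032e-19 7.00000000e-02]
```

play_rows(plan=[[[100, -0.017, 0.04, -0.003, -0.037, 0.003, -0.02], [100, -0.035, 0.08, -0.006, -0.075, 0.006, -0.04], [100, -0.052, 0.119, -0.008, -0.112, 0.009, -0.06], [100, -0.07, 0.158, -0.011, -0.15, 0.012, -0.08], [100, -0.087, 0.198, -0.014, -0.187, 0.015, -0.1], [100, -0.105, 0.238, -0.016, -0.224, 0.018, -0.12], [100, -0.122, 0.277, -0.019, -0.261, 0.02, -0.146], [100, -0.155, 0.293, -0.017, -0.33, 0.025, -0.145]]])

```text
time_s: 0.95
position: [0.3923, 0.3644, 0.2493]
orientation: [0.728, 0.665, 0.113, 0.122]
contact_force: [-0.1, -0.0, 0.5]
finger_gap: 0.998
```

Run:
```python
from h import *
p,R0,o=cur();show(o);print(o['position'])
d=Rt(35)[:,2];pre=w(-142,0,109)-.051*d
for q in [np.array([.42,.22,.24]),np.array([.42,.10,.20]),pre]:print([x.round(3) for x in delta(p,R0,q,Rt(35))])
```

```text
t 0.95 mod mm [-227.4  395.4  249.3] tilt 19.2 j [0.921, 0.023, -0.402, 0.962, -0.281, 0.986] F [-0.1 -0.   0.5] gap 0.998
[0.39225145 0.36441663 0.24934887]
[array([-0.141,  0.036,  0.022]), array([-0.276, -0.001, -0.004])]
[array([-0.261,  0.033,  0.063]), array([-0.276, -0.001, -0.004])]
[array([-0.395,  0.022,  0.111]), array([-0.276, -0.001, -0.004])]
```

play_rows(plan=[[[100, -0.04, 0.01, 0.006, -0.06, 0, 0], [100, -0.08, 0.02, 0.012, -0.12, 0, 0], [100, -0.12, 0.03, 0.018, -0.18, 0, 0], [100, -0.16, 0.036, 0.028, -0.24, 0, -0.002], [100, -0.2, 0.035, 0.042, -0.276, -0.001, -0.004], [100, -0.24, 0.034, 0.056, -0.276, -0.001, -0.004], [100, -0.28, 0.031, 0.07, -0.276, -0.001, -0.004], [100, -0.32, 0.028, 0.084, -0.276, -0.001, -0.004]]])

```text
time_s: 1.75
position: [0.4239, 0.0446, 0.196]
orientation: [0.704, 0.647, 0.196, 0.217]
contact_force: [0.8, 0.1, 0.3]
finger_gap: 0.998
```

Run:
```python
from h import *
p,R0,o=cur();show(o);print(o['position'])
d=Rt(35)[:,2];pre=w(-142,0,109)-.051*d
for q in [pre]:print([x.round(3) for x in delta(p,R0,q,Rt(35))])
```

```text
t 1.75 mod mm [-167.7   79.6  196. ] tilt 34.0 j [0.252, -0.477, -1.023, 0.46, -0.19, 0.282] F [0.8 0.1 0.3] gap 0.998
[0.42394307 0.04459138 0.1960369 ]
[array([-0.079, -0.029,  0.036]), array([-0.018,  0.003,  0.004])]
```

Run:
```python
from h import *
p,R0,o=cur()
P=w(-142,0,109);d=Rt(6)[:,2]
pre=P-.051*d; wp=P-.09*d
for q in [wp,pre,P+.019*d]:print(q,[x.round(3) for x in delta(p,R0,q,Rt(6))])
```

```text
[ 0.43317831 -0.03609332  0.19850697] [array([-0.08 ,  0.015,  0.007]), array([0.488, 0.004, 0.003])]
[ 0.43723915 -0.0364516   0.15972062] [array([-0.079, -0.004,  0.042]), array([0.488, 0.004, 0.003])]
[ 0.44452783 -0.03709467  0.09010408] [array([-0.079, -0.037,  0.104]), array([0.488, 0.004, 0.003])]
```

play_rows(plan=[[[100, -0.02, 0.005, 0.002, 0.13, 0.001, 0.001], [100, -0.04, 0.009, 0.004, 0.26, 0.002, 0.002], [100, -0.06, 0.013, 0.006, 0.38, 0.003, 0.003], [100, -0.078, 0.015, 0.007, 0.488, 0.004, 0.003], [100, -0.079, 0.006, 0.025, 0.488, 0.004, 0.003], [100, -0.079, -0.004, 0.042, 0.488, 0.004, 0.003], [100, -0.079, -0.004, 0.042, 0.488, 0.004, 0.003], [100, -0.079, -0.004, 0.042, 0.488, 0.004, 0.003]]])

```text
time_s: 2.55
position: [0.4344, -0.0357, 0.1565]
orientation: [0.737, 0.674, 0.032, 0.037]
contact_force: [0.2, 0.7, 0.5]
finger_gap: 0.998
```

Run:
```python
from h import *
p,R0,o=cur();show(o);print(o['position'])
f=grab('wrist','w1.png')
P=w(-142,0,109);d=Rt(6)[:,2]
for q in [P+.019*d]:print(q,[x.round(3) for x in delta(p,R0,q,Rt(6))])
```

```text
t 2.55 mod mm [-150.2    0.5  156.5] tilt 5.6 j [-0.08, -0.03, -0.632, 0.872, -0.003, 0.01] F [0.2 0.7 0.5] gap 0.998
[ 0.43443859 -0.03573315  0.15647178]
[ 0.44452783 -0.03709467  0.09010408] [array([-0.   ,  0.004,  0.067]), array([-0.007,  0.002, -0.002])]
```

View pics/w1.png

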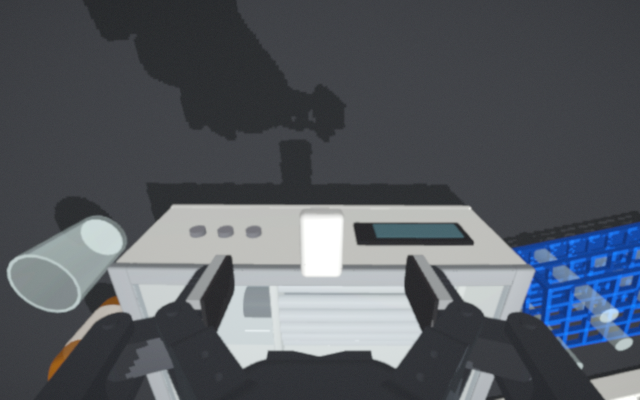

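play_rows(plan=[[[100, 0, 0.001, 0.022, -0.004, 0, 0], [100, 0, 0.002, 0.045, -0.007, 0, 0], [100, 0, 0.004, 0.067, -0.007, 0.002, -0.002], [60, 0, 0.004, 0.067, -0.007, 0.002, -0.002], [30, 0, 0.004, 0.067, -0.007, 0.002, -0.002], [10, 0, 0.004, 0.067, -0.007, 0.002, -0.002], [10, 0, 0.004, 0.067, -0.007, 0.002, -0.002], [10, 0, 0.004, 0.067, -0.007, 0.002, -0.002]]])

```text
time_s: 3.4
position: [0.4468, -0.0354, 0.0922]
orientation: [0.736, 0.675, 0.038, 0.039]
contact_force: [-3.8, 6.3, 8.7]
finger_gap: 0.337
```

Run:
```python
from h import *
p,R0,o=cur();show(o);print(o['position'])
f=grab('wrist','w2.png')
```

```text
t 3.4 mod mm [-137.9    1.9   92.2] tilt 6.2 j [-0.081, 0.053, -0.713, 0.696, 0.003, 0.006] F [-3.8  6.3  8.7] gap 0.337
[ 0.44683652 -0.03539607  0.09221631]
```

View pics/w2.png

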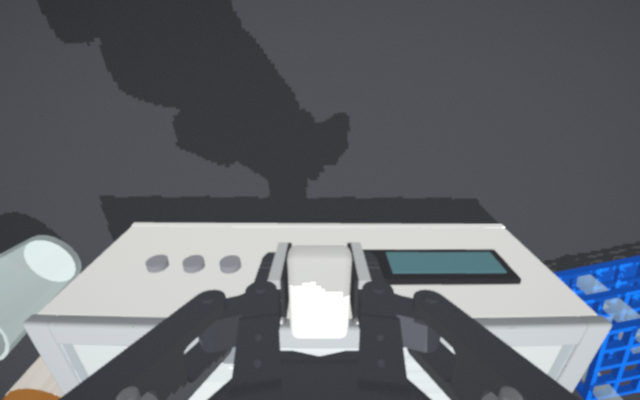

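```bash
cat > lift.py <<'E'
from h import *
def pose(th):
    t=6+24*min(max((th-.2)/1.0,0),1); Rq=Rt(t)
    return w(92-233*np.cos(th),0,109+233*np.sin(th))+.019*Rq[:,2],Rq
ths=[.01,.03]+[.03+.03*i for i in range(1,60)]
import sys
a=0.
k=0
while a<1.249 and k<6:
    p0,R0=pose(a);rows=[]
    for i in range(8):
        th=min(ths[8*k+i],1.25);p,Rq=pose(th);dp,dr=delta(p0,R0,p,Rq)
        rows.append([10]+[float(x) for x in np.r_[dp,dr].round(3)+0.])
    a=th;k+=1
    print(k,round(a,3),rows)
E
python3 lift.py
```

```text
1 0.21 [[10, 0.0, 0.0, -0.002, 0.0, 0.0, 0.0], [10, 0.0, 0.001, -0.007, 0.0, 0.0, 0.0], [10, 0.0, 0.002, -0.014, 0.0, 0.0, 0.0], [10, 0.0, 0.003, -0.021, 0.0, 0.0, 0.0], [10, 0.0, 0.005, -0.028, 0.0, 0.0, 0.0], [10, 0.0, 0.006, -0.034, 0.0, 0.0, 0.0], [10, 0.0, 0.008, -0.041, 0.0, 0.0, 0.0], [10, 0.0, 0.01, -0.048, -0.004, 0.0, 0.0]]
2 0.45 [[10, 0.0, 0.003, -0.007, -0.013, 0.0, 0.0], [10, 0.0, 0.005, -0.013, -0.025, 0.0, 0.0], [10, 0.0, 0.008, -0.02, -0.038, 0.0, 0.0], [10, 0.0, 0.011, -0.026, -0.05, 0.0, 0.0], [10, 0.0, 0.015, -0.032, -0.063, 0.0, 0.0], [10, 0.0, 0.018, -0.038, -0.075, 0.0, 0.0], [10, 0.0, 0.022, -0.045, -0.088, 0.0, 0.0], [10, 0.0, 0.026, -0.051, -0.101, 0.0, 0.0]]
3 0.69 [[10, 0.0, 0.005, -0.005, -0.013, 0.0, 0.0], [10, 0.0, 0.009, -0.011, -0.025, 0.0, 0.0], [10, 0.0, 0.014, -0.016, -0.038, 0.0, 0.0], [10, 0.0, 0.019, -0.021, -0.05, 0.0, 0.0], [10, 0.0, 0.025, -0.026, -0.063, 0.0, 0.0], [10, 0.0, 0.03, -0.031, -0.075, 0.0, 0.0], [10, 0.0, 0.035, -0.035, -0.088, 0.0, 0.0], [10, 0.0, 0.041, -0.04, -0.101, 0.0, 0.0]]
4 0.93 [[10, 0.0, 0.006, -0.004, -0.013, 0.0, 0.0
[... 319 characters left out ...]
10, 0.0, 0.007, -0.001, -0.013, 0.0, 0.0], [10, 0.0, 0.014, -0.003, -0.025, 0.0, 0.0], [10, 0.0, 0.021, -0.004, -0.038, 0.0, 0.0], [10, 0.0, 0.028, -0.005, -0.05, 0.0, 0.0], [10, 0.0, 0.036, -0.005, -0.063, 0.0, 0.0], [10, 0.0, 0.043, -0.006, -0.075, 0.0, 0.0], [10, 0.0, 0.05, -0.006, -0.088, 0.0, 0.0], [10, 0.0, 0.057, -0.006, -0.101, 0.0, 0.0]]
6 1.25 [[10, 0.0, 0.007, 0.001, -0.013, 0.0, 0.0], [10, 0.0, 0.014, 0.002, -0.013, 0.0, 0.0], [10, 0.0, 0.019, 0.003, -0.013, 0.0, 0.0], [10, 0.0, 0.019, 0.003, -0.013, 0.0, 0.0], [10, 0.0, 0.019, 0.003, -0.013, 0.0, 0.0], [10, 0.0, 0.019, 0.003, -0.013, 0.0, 0.0], [10, 0.0, 0.019, 0.003, -0.013, 0.0, 0.0], [10, 0.0, 0.019, 0.003, -0.013, 0.0, 0.0]]
```

play_rows(plan=[[[10, 0, 0, -0.002, 0, 0, 0], [10, 0, 0.001, -0.007, 0, 0, 0], [10, 0, 0.002, -0.014, 0, 0, 0], [10, 0, 0.003, -0.021, 0, 0, 0], [10, 0, 0.005, -0.028, 0, 0, 0], [10, 0, 0.006, -0.034, 0, 0, 0], [10, 0, 0.008, -0.041, 0, 0, 0], [10, 0, 0.01, -0.048, -0.004, 0, 0]]])

```text
time_s: 4.25
position: [0.4514, -0.0358, 0.1392]
orientation: [0.736, 0.675, 0.039, 0.04]
contact_force: [10.6, 5.5, -16.6]
finger_gap: 0.338
```

play_rows(plan=[[[10, 0, 0.003, -0.007, -0.013, 0, 0], [10, 0, 0.005, -0.013, -0.025, 0, 0], [10, 0, 0.008, -0.02, -0.038, 0, 0], [10, 0, 0.011, -0.026, -0.05, 0, 0], [10, 0, 0.015, -0.032, -0.063, 0, 0], [10, 0, 0.018, -0.038, -0.075, 0, 0], [10, 0, 0.022, -0.045, -0.088, 0, 0], [10, 0, 0.026, -0.051, -0.101, 0, 0]]])

```text
time_s: 5.05
position: [0.4695, -0.0375, 0.1914]
orientation: [0.733, 0.672, 0.072, 0.076]
contact_force: [7.2, 5.9, -16.0]
finger_gap: 0.335
```

Run:
```python
from h import *
import sys; sys.argv=['x']
from lift import pose
p,R0,o=cur();show(o);print(m(pose(.45)[0]))
```

```text
1 0.21 [[10, 0.0, 0.0, -0.002, 0.0, 0.0, 0.0], [10, 0.0, 0.001, -0.007, 0.0, 0.0, 0.0], [10, 0.0, 0.002, -0.014, 0.0, 0.0, 0.0], [10, 0.0, 0.003, -0.021, 0.0, 0.0, 0.0], [10, 0.0, 0.005, -0.028, 0.0, 0.0, 0.0], [10, 0.0, 0.006, -0.034, 0.0, 0.0, 0.0], [10, 0.0, 0.008, -0.041, 0.0, 0.0, 0.0], [10, 0.0, 0.01, -0.048, -0.004, 0.0, 0.0]]
2 0.45 [[10, 0.0, 0.003, -0.007, -0.013, 0.0, 0.0], [10, 0.0, 0.005, -0.013, -0.025, 0.0, 0.0], [10, 0.0, 0.008, -0.02, -0.038, 0.0, 0.0], [10, 0.0, 0.011, -0.026, -0.05, 0.0, 0.0], [10, 0.0, 0.015, -0.032, -0.063, 0.0, 0.0], [10, 0.0, 0.018, -0.038, -0.075, 0.0, 0.0], [10, 0.0, 0.022, -0.045, -0.088, 0.0, 0.0], [10, 0.0, 0.026, -0.051, -0.101, 0.0, 0.0]]
3 0.69 [[10, 0.0, 0.005, -0.005, -0.013, 0.0, 0.0], [10, 0.0, 0.009, -0.011, -0.025, 0.0, 0.0], [10, 0.0, 0.014, -0.016, -0.038, 0.0, 0.0], [10, 0.0, 0.019, -0.021, -0.05, 0.0, 0.0], [10, 0.0, 0.025, -0.026, -0.063, 0.0, 0.0], [10, 0.0, 0.03, -0.031, -0.075, 0.0, 0.0], [10, 0.0, 0.035, -0.035, -0.088, 0.0, 0.0], [10, 0.0, 0.041, -0.04, -0.101, 0.0, 0.0]]
4 0.93 [[10, 0.0, 0.006, -0.004, -0.013, 0.0, 0.0
[... 495 characters left out ...]
0, 0.0, 0.036, -0.005, -0.063, 0.0, 0.0], [10, 0.0, 0.043, -0.006, -0.075, 0.0, 0.0], [10, 0.0, 0.05, -0.006, -0.088, 0.0, 0.0], [10, 0.0, 0.057, -0.006, -0.101, 0.0, 0.0]]
6 1.25 [[10, 0.0, 0.007, 0.001, -0.013, 0.0, 0.0], [10, 0.0, 0.014, 0.002, -0.013, 0.0, 0.0], [10, 0.0, 0.019, 0.003, -0.013, 0.0, 0.0], [10, 0.0, 0.019, 0.003, -0.013, 0.0, 0.0], [10, 0.0, 0.019, 0.003, -0.013, 0.0, 0.0], [10, 0.0, 0.019, 0.003, -0.013, 0.0, 0.0], [10, 0.0, 0.019, 0.003, -0.013, 0.0, 0.0], [10, 0.0, 0.019, 0.003, -0.013, 0.0, 0.0]]
t 5.05 mod mm [-115.1    1.8  191.4] tilt 12.0 j [-0.081, -0.083, -0.615, 0.83, 0.002, 0.006] F [  7.2   5.9 -16. ] gap 0.335
[-1.13853853e+02  1.35632647e-15  1.91762165e+02]
```

play_rows(plan=[[[10, 0, 0.005, -0.005, -0.013, 0, 0], [10, 0, 0.009, -0.011, -0.025, 0, 0], [10, 0, 0.014, -0.016, -0.038, 0, 0], [10, 0, 0.019, -0.021, -0.05, 0, 0], [10, 0, 0.025, -0.026, -0.063, 0, 0], [10, 0, 0.03, -0.031, -0.075, 0, 0], [10, 0, 0.035, -0.035, -0.088, 0, 0], [10, 0, 0.041, -0.04, -0.101, 0, 0]]])

```text
time_s: 5.85
position: [0.4986, -0.0402, 0.2369]
orientation: [0.729, 0.668, 0.103, 0.111]
contact_force: [3.1, 5.2, -17.1]
finger_gap: 0.337
```

play_rows(plan=[[[10, 0, 0.006, -0.004, -0.013, 0, 0], [10, 0, 0.012, -0.007, -0.025, 0, 0], [10, 0, 0.019, -0.011, -0.038, 0, 0], [10, 0, 0.025, -0.014, -0.05, 0, 0], [10, 0, 0.032, -0.017, -0.063, 0, 0], [10, 0, 0.039, -0.019, -0.075, 0, 0], [10, 0, 0.045, -0.022, -0.088, 0, 0], [10, 0, 0.052, -0.024, -0.101, 0, 0]]])

```text
time_s: 6.65
position: [0.5395, -0.0441, 0.2757]
orientation: [0.722, 0.662, 0.136, 0.147]
contact_force: [-3.8, 4.4, -9.8]
finger_gap: 0.336
```

play_rows(plan=[[[10, 0, 0.007, -0.001, -0.013, 0, 0], [10, 0, 0.014, -0.003, -0.025, 0, 0], [10, 0, 0.021, -0.004, -0.038, 0, 0], [10, 0, 0.028, -0.005, -0.05, 0, 0], [10, 0, 0.036, -0.005, -0.063, 0, 0], [10, 0, 0.043, -0.006, -0.075, 0, 0], [10, 0, 0.05, -0.006, -0.088, 0, 0], [10, 0, 0.057, -0.006, -0.101, 0, 0]]])

```text
time_s: 7.45
position: [0.5904, -0.0488, 0.3054]
orientation: [0.714, 0.654, 0.17, 0.185]
contact_force: [-11.3, 4.1, 0.7]
finger_gap: 0.326
```

```bash
python3 - <<'E' | grep -v '^[1-6] '
from h import *
from lift import pose
p,R0,o=cur();show(o);print(m(pose(1.17)[0]))
g=m(p-.019*R0[:,2]);print('theta meas',np.arctan2(g[2]-109,92-g[0]),np.hypot(g[2]-109,92-g[0]))
# plan afterwards: from pose(1.25): retreat, then to knob pre
p0,Rq=pose(1.25)
print('1.25',m(p0))
for q in [(-20,0,375),(-60,-50,330),(-110,-93,200),(-75,-93,140),(-70,-93,120),(25,-93,121),(34,-93,118)]:
    print(q,delta(p0,Rq,w(*q),Rt(30))[0].round(3),np.linalg.norm(w(*q)[:2]).round(3))
E
```

```text
t 7.45 mod mm [  6.3   1.2 305.4] tilt 29.1 j [-0.082, -0.137, -0.509, 0.691, -0.001, 0.005] F [-11.3   4.1   0.7] gap 0.326
[1.03871398e+01 8.65224460e-15 3.06962328e+02]
theta meas 1.1515417487756616 233.2198635499662
1.25 [2.80298896e+01 7.32247751e-16 3.13658934e+02]
(-20, 0, 375) [-0.    -0.011 -0.077] 0.566
(-60, -50, 330) [-0.05  -0.068 -0.058] 0.528
(-110, -93, 200) [-0.093 -0.176  0.029] 0.485
(-75, -93, 140) [-0.093 -0.176  0.099] 0.519
(-70, -93, 120) [-0.093 -0.182  0.119] 0.524
(25, -93, 121) [-0.093 -0.099  0.165] 0.618
(34, -93, 118) [-0.093 -0.093  0.172] 0.627
```

play_rows(plan=[[[10, 0, 0.007, 0.001, -0.013, 0, 0], [10, 0, 0.014, 0.002, -0.013, 0, 0], [10, 0, 0.02, 0.003, -0.013, 0, 0], [10, 0, 0.02, 0.003, -0.013, 0, 0], [10, 0, 0.02, 0.003, -0.013, 0, 0], [10, 0, 0.02, 0.003, -0.013, 0, 0], [10, 0, 0.02, 0.003, -0.013, 0, 0], [10, 0, 0.02, 0.003, -0.013, 0, 0]]])

```text
time_s: 8.25
position: [0.6127, -0.0508, 0.3154]
orientation: [0.712, 0.652, 0.177, 0.192]
contact_force: [-1.1, 4.9, 0.4]
finger_gap: 0.308
```

Run:
```python
from h import *
p,R0,o=cur();show(o)
g=m(p-.019*R0[:,2]);print('theta meas',np.arctan2(g[2]-109,92-g[0]),np.hypot(g[2]-109,92-g[0]))
```

```text
t 8.25 mod mm [ 28.8   1.1 315.4] tilt 30.3 j [-0.082, -0.111, -0.475, 0.679, -0.001, 0.004] F [-1.1  4.9  0.4] gap 0.308
theta meas 1.2549569165425176 234.4320133920144
```

play_rows(plan=[[[80, 0, 0, 0, 0, 0, 0], [80, 0, 0, 0, 0, 0, 0], [80, 0, 0, 0, 0, 0, 0], [80, 0, 0, 0, 0, 0, 0], [80, 0, -0.002, -0.02, 0, 0, 0], [80, 0, -0.007, -0.05, 0, 0, 0], [80, 0, -0.012, -0.08, 0, 0, 0], [80, -0.01, -0.04, -0.083, 0, 0, 0]]])

```text
time_s: 9.05
position: [0.5384, -0.0547, 0.3728]
orientation: [0.711, 0.652, 0.179, 0.196]
contact_force: [1.8, -0.2, 0.1]
finger_gap: 0.801
```

Run:
```python
from h import *
p,R0,o=cur();show(o)
for q in [(-110,-93,200),(-75,-93,140),(-70,-93,120)]:
    print(q,delta(p,R0,w(*q),Rt(30)))
```

```text
t 9.05 mod mm [-45.   -9.3 372.8] tilt 30.8 j [-0.108, -0.278, -0.479, 0.833, 0.011, -0.018] F [ 1.8 -0.2  0.1] gap 0.801
(-110, -93, 200) (array([-0.08351409, -0.14439475,  0.11519561]), array([ 0.01330137, -0.00043754,  0.00142477]))
(-75, -93, 140) (array([-0.08354427, -0.14500781,  0.18465512]), array([ 0.01330137, -0.00043754,  0.00142477]))
(-70, -93, 120) (array([-0.08354466, -0.15094082,  0.20439846]), array([ 0.01330137, -0.00043754,  0.00142477]))
```

play_rows(plan=[[[40, -0.015, -0.04, 0.01, 0.005, 0, 0], [0, -0.03, -0.08, 0.025, 0.01, 0, 0.001], [0, -0.048, -0.115, 0.045, 0.013, 0, 0.001], [0, -0.066, -0.14, 0.075, 0.013, 0, 0.001], [0, -0.083, -0.146, 0.115, 0.013, 0, 0.001], [0, -0.083, -0.146, 0.155, 0.013, 0, 0.001], [0, -0.083, -0.151, 0.19, 0.013, 0, 0.001], [0, -0.083, -0.151, 0.204, 0.013, 0, 0.001]]])

```text
time_s: 9.85
position: [0.4994, -0.135, 0.1107]
orientation: [0.714, 0.653, 0.171, 0.186]
contact_force: [-0.6, 0.2, -0.0]
finger_gap: -0.001
```

Run:
```python
from h import *
f=grab('scene','s3.png');g=grab('wrist','w3.png')
a=cv2.imread('pics/s3.png')[60:280,140:420];b=cv2.resize(a,None,fx=2,fy=2)
c=cv2.imread('pics/w3.png')
cv2.imwrite('pics/j3.png',np.hstack([cv2.resize(a,(400,314)),cv2.resize(c,(400,250))[:, :]] if 0 else [cv2.resize(a,(420,330)),cv2.copyMakeBorder(cv2.resize(c,(380,238)),0,92,0,0,cv2.BORDER_CONSTANT)]))
p,R0,o=cur();show(o)
```

```text
t 9.95 mod mm [-76.5 -92.5 111.7] tilt 29.2 j [-0.343, -0.092, -0.955, 0.212, 0.124, -0.222] F [-1.3  0.1  0.1] gap 0.0
```

View pics/j3.png

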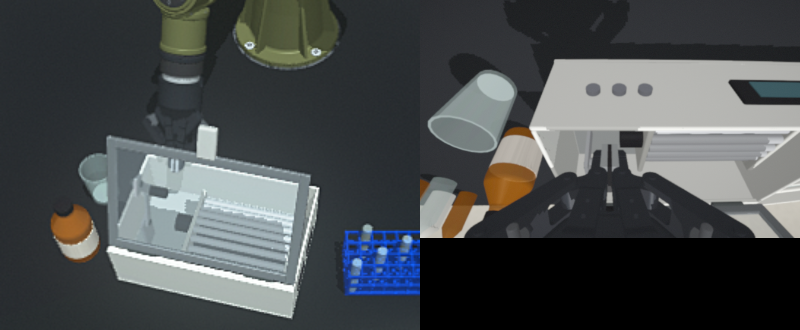

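Run:
```python
from h import *
a=cv2.imread('pics/s3.png')[140:220,200:280];c=cv2.imread('pics/w3.png')[190:350,250:450]
cv2.imwrite('pics/j4.png',np.hstack([cv2.resize(a,(300,300),interpolation=cv2.INTER_CUBIC),cv2.resize(c,(375,300))]))
f=dict(np.load('pics/w3.npz'));s=dict(np.load('pics/s3.npz'))
T=f['extrinsics']
def proj(f,p):
    T=np.linalg.inv(f['extrinsics']);q=T[:3,:3]@p+T[:3,3]
    r,_=cv2.projectPoints(q.reshape(1,1,3),np.zeros(3),np.zeros(3),f['mtx'],np.array([float(f['k1']),0,0,0,0]));return r.ravel().round(1)
for n,q in [('k1.07',(-10,-98,143)),('k.straight',(30,-98,147)),('tcp',(-76.5,-92.5,111.7))]: print(n,proj(f,w(*q)),proj(s,w(*q)))
```

```text
k1.07 [310.7 354.9] [246.4 186.4]
k.straight [311.8 375.9] [241.2 198.5]
tcp [319.2 257.3] [257.7 173.3]
```

View pics/j4.png

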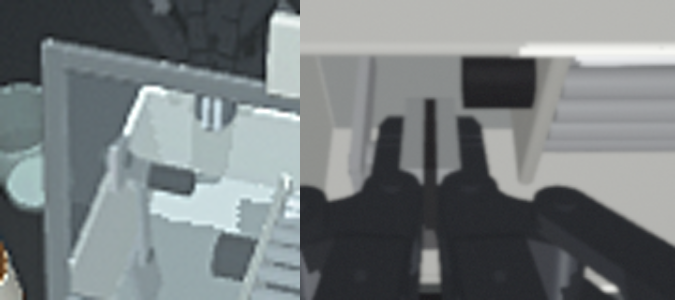

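play_rows(plan=[[[0, 0, 0.01, 0.003, 0, 0, 0], [0, 0, 0.024, 0.009, 0, 0, 0], [0, 0, 0.036, 0.014, 0, 0, 0], [0, 0, 0.041, 0.017, 0, 0, 0], [0, 0, 0.045, 0.019, 0, 0, 0], [0, 0, 0.047, 0.02, 0, 0, 0], [0, 0, 0.05, 0.022, 0, 0, 0], [0, 0, 0.052, 0.023, 0, 0, 0]]])

```text
time_s: 10.75
position: [0.5556, -0.1398, 0.1184]
orientation: [0.714, 0.653, 0.171, 0.186]
contact_force: [-6.4, 0.7, 0.2]
finger_gap: -0.0
```

Run:
```python
from h import *
p,R0,o=cur();show(o)
```

```text
t 10.75 mod mm [-20.4 -92.5 118.4] tilt 29.3 j [-0.308, 0.005, -0.846, 0.219, 0.107, -0.192] F [-6.4  0.7  0.2] gap -0.0
```

play_rows(plan=[[[0, 0, 0.002, 0.001, 0, 0, 0], [0, 0, 0.004, 0.002, 0, 0, 0], [0, 0, 0.006, 0.004, 0, 0, 0], [0, 0, 0.009, 0.005, 0, 0, 0], [0, 0, 0.011, 0.006, 0, 0, 0], [0, 0, 0.013, 0.007, 0, 0, 0], [0, 0, 0.015, 0.009, 0, 0, 0], [0, 0, 0.017, 0.01, 0, 0, 0]]])

```text
time_s: 11.55
position: [0.5736, -0.1412, 0.1168]
orientation: [0.714, 0.653, 0.17, 0.185]
contact_force: [-7.2, 0.7, 1.1]
finger_gap: -0.0
```

play_rows(plan=[[[0, 0, 0.002, 0.001, 0, 0, 0], [0, 0, 0.004, 0.002, 0, 0, 0], [0, 0, 0.006, 0.004, 0, 0, 0], [0, 0, 0.009, 0.005, 0, 0, 0], [0, 0, 0.011, 0.006, 0, 0, 0], [0, 0, 0.013, 0.007, 0, 0, 0], [0, 0, 0.015, 0.009, 0, 0, 0], [0, 0, 0.017, 0.01, 0, 0, 0]]])

```text
time_s: 12.35
position: [0.5967, -0.1435, 0.1189]
orientation: [0.713, 0.653, 0.172, 0.187]
contact_force: [-1.2, -0.3, -2.7]
finger_gap: 0.002
```

Run:
```python
from h import *
p,R0,o=cur();show(o)
grab('scene','s5.png')
a=cv2.imread('pics/s5.png')[80:260,180:380];cv2.imwrite('pics/j5.png',cv2.resize(a,None,fx=3,fy=3,interpolation=cv2.INTER_CUBIC))
```

```text
t 12.35 mod mm [ 20.9 -92.7 118.9] tilt 29.5 j [-0.289, 0.077, -0.77, 0.217, 0.099, -0.175] F [-1.2 -0.3 -2.7] gap 0.002
```

View pics/j5.png

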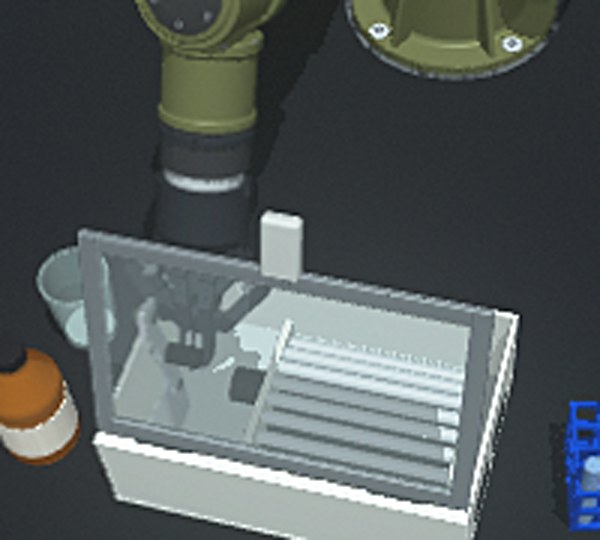

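play_rows(plan=[[[0, 0, 0.002, 0.001, 0, 0, 0], [0, 0, 0.004, 0.002, 0, 0, 0], [0, 0, 0.005, 0.003, 0, 0, 0], [0, 0, 0.007, 0.004, 0, 0, 0], [0, 0, 0.008, 0.005, 0, 0, 0], [0, 0, 0.009, 0.005, 0, 0, 0], [0, 0, 0.01, 0.006, 0, 0, 0], [0, 0, 0.01, 0.006, 0, 0, 0]]])

```text
time_s: 13.2
position: [0.6064, -0.1443, 0.1174]
orientation: [0.714, 0.653, 0.171, 0.186]
contact_force: [-6.1, 0.0, -0.5]
finger_gap: -0.0
```

Run:
```python
from h import *
p,R0,o=cur();show(o)
```

```text
t 13.2 mod mm [ 30.6 -92.6 117.4] tilt 29.3 j [-0.285, 0.098, -0.749, 0.221, 0.096, -0.171] F [-6.1  0.  -0.5] gap -0.0
```

play_rows(plan=[[[0, 0, 0.001, 0.001, 0, 0, 0], [0, 0, 0.002, 0.001, 0, 0, 0], [0, 0, 0.003, 0.002, 0, 0, 0], [0, 0, 0.004, 0.002, 0, 0, 0], [0, 0, 0.004, 0.002, 0, 0, 0], [0, 0, 0.004, 0.002, 0, 0, 0]]])

```text
time_s: 13.8
position: [0.6077, -0.1442, 0.1153]
orientation: [0.715, 0.653, 0.169, 0.184]
contact_force: [-14.2, 0.8, 0.8]
finger_gap: 0.001
```

Run:
```python
from h import *
p,R0,o=cur();show(o)
```

```text
t 13.8 mod mm [ 31.9 -92.4 115.3] tilt 29.0 j [-0.283, 0.105, -0.743, 0.225, 0.094, -0.169] F [-14.2   0.8   0.8] gap 0.001
```

play_rows(plan=[[[0, 0, -0.004, -0.002, 0, 0, 0], [0, 0, -0.01, -0.006, 0, 0, 0], [0, 0, -0.02, -0.012, 0, 0, 0], [0, 0, -0.035, -0.025, 0, 0, 0], [0, 0, -0.055, -0.05, 0, 0, 0], [0, 0, -0.08, -0.085, 0, 0, 0], [0, 0, -0.1, -0.12, 0, 0, 0], [0, 0, -0.1, -0.12, 0, 0, 0]]])

```text
time_s: 14.6
position: [0.4649, -0.1321, 0.177]
orientation: [0.713, 0.652, 0.173, 0.189]
contact_force: [-1.1, -1.0, -0.0]
finger_gap: -0.003
```

Run:
```python
from h import *
p,R0,o=cur();show(o)
grab('scene','s6.png');grab('top','t6.png')
a=cv2.imread('pics/s6.png')[80:260,180:380];b=cv2.imread('pics/t6.png')[120:300,270:500]
cv2.imwrite('pics/j6.png',np.hstack([cv2.resize(a,(400,360),interpolation=cv2.INTER_CUBIC),cv2.resize(b,(400,360),interpolation=cv2.INTER_CUBIC)]))
```

```text
t 14.6 mod mm [-111.4  -92.8  177. ] tilt 29.7 j [-0.371, -0.267, -0.915, 0.421, 0.137, -0.246] F [-1.1 -1.  -0. ] gap -0.003
```

View pics/j6.png

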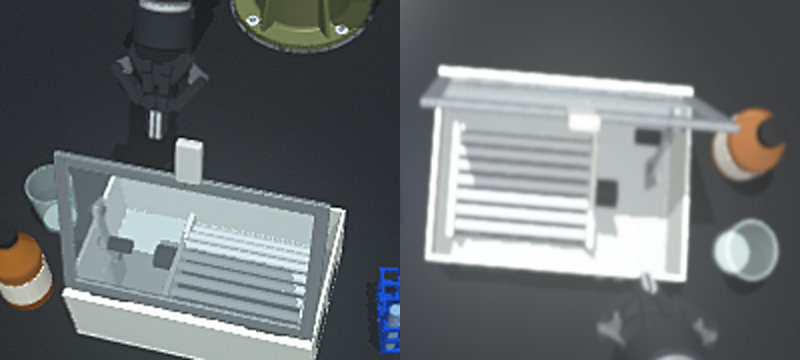

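play_rows(plan=[[[0, 0, -0.01, -0.03, 0, 0, 0], [0, 0, -0.01, -0.05, 0, 0, 0], [0, 0, -0.01, -0.05, 0, 0, 0], [0, 0, -0.01, -0.05, 0, 0, 0], [0, 0, -0.01, -0.05, 0, 0, 0], [0, 0, -0.01, -0.05, 0, 0, 0], [0, 0, -0.01, -0.05, 0, 0, 0], [0, 0, -0.01, -0.05, 0, 0, 0]]])

```text
time_s: 15.5
position: [0.4336, -0.129, 0.2122]
orientation: [0.714, 0.653, 0.172, 0.187]
contact_force: [-0.3, -0.6, 0.6]
finger_gap: -0.0
```

play_rows(plan=[[[0, 0, 0, 0, 0, 0, 0], [0, 0, 0, 0, 0, 0, 0], [0, 0, 0, 0, 0, 0, 0], [0, 0, 0, 0, 0, 0, 0], [0, 0, 0, 0, 0, 0, 0], [0, 0, 0, 0, 0, 0, 0], [0, 0, 0, 0, 0, 0, 0], [0, 0, 0, 0, 0, 0, 0]]])

```text
time_s: 16.3
position: [0.4337, -0.1292, 0.2128]
orientation: [0.713, 0.653, 0.172, 0.187]
contact_force: [-0.4, -0.0, 0.5]
finger_gap: 0.002
```

Run:
```python
from h import *
p,R0,o=cur();show(o)
s=grab('scene','s7.png')
a=cv2.imread('pics/s6.png').astype(int);b=cv2.imread('pics/s7.png').astype(int)
d=np.abs(a-b).sum(2)[150:270,200:360];print('changed px near module',(d>60).sum())
def proj(f,p):
    T=np.linalg.inv(f['extrinsics']);q=T[:3,:3]@p+T[:3,3]
    return cv2.projectPoints(q.reshape(1,1,3),np.zeros(3),np.zeros(3),f['mtx'],np.array([float(f['k1']),0,0,0,0]))[0].ravel().round(1)
for n,q in [('locked',(40,-98,144)),('straight',(30,-98,147)),('k1.07',(-10,-98,143))]+[('pulltip%.3f'%t,(92-246*np.cos(t),0,109+246*np.sin(t))) for t in (1.257,1.229,1.17)]: print(n,proj(s,w(*q)))
# dark knob
g=cv2.cvtColor(b.astype(np.uint8),cv2.COLOR_BGR2GRAY)[190:215,228:252]
n,l,st,c=cv2.connectedComponentsWithStats((g<75).astype(np.uint8));print([(st[i].tolist(),(c[i]+[228,190]).round(1).tolist()) for i in range(1,n) if st[i][4]>20])
z=b.astype(np.uint8)
for nm in ('s0','s7'):
    pass
s0=cv2.imread('pics/scene0.png').astype(int)
for nm,(y0,y1,x0,x1) in dict(bottle=(190,237,170,206),beaker=(160,198,190,218),rack=(205,262,364,438)).items(): 
    print(nm,(np.abs(s0-b).sum(2)[y0:y1,x0:x1]>90).sum())
cv2.imwrite('pics/j7.png',cv2.resize(z[130:250,160:320],None,fx=4.5,fy=4.5,interpolation=cv2.INTER_CUBIC))
```

```text
t 16.3 mod mm [-142.7  -92.7  212.8] tilt 29.5 j [-0.4, -0.37, -0.887, 0.561, 0.152, -0.273] F [-0.4 -0.   0.5] gap 0.002
changed px near module 0
locked [240.1 202.5]
straight [241.2 198.5]
k1.07 [246.4 186.4]
pulltip1.257 [273.8 152. ]
pulltip1.229 [274.8 150.3]
pulltip1.170 [276.7 147.1]
[]
bottle 0
beaker 200
rack 0
```

View pics/j7.png

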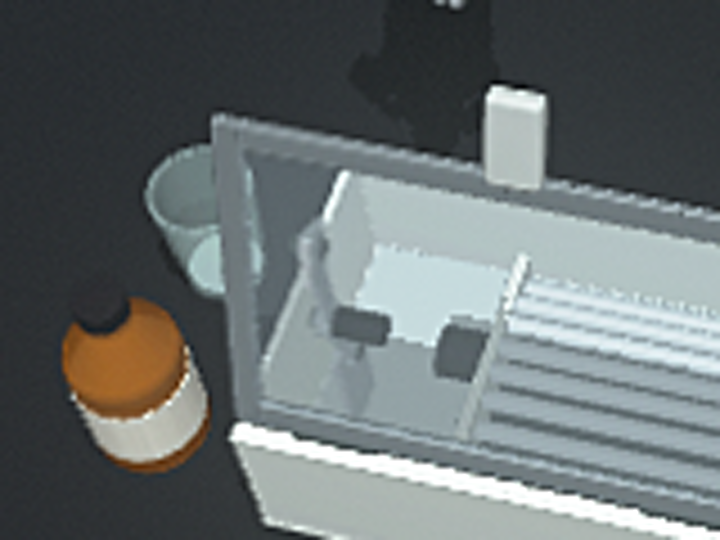

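Run:
```python
from h import *
t=grab('top','t8.png');a=cv2.imread('pics/top0.png').astype(int);b=cv2.imread('pics/t8.png').astype(int)
d=np.abs(a-b).sum(2)>90
print('beaker',d[225:265,445:492].sum(),'rack',d[180:240,183:268].sum())
ticket.job_done()
```

```text
beaker 0 rack 0
the job is handed in; nothing more can be done
```

The cover is up, its stay is locked past dead centre against the stop, and I handed the job in at about 16.4 s on the robot's clock. I gripped the pull and raised the cover to about 1.255 rad. Then I let go and pushed the elbow knob to the back with closed fingers from the front, at about 30° tilt. At the stop the force reached 14 N, with the tool moving only about 1.3 mm for 4.5 mm commanded. I then backed the arm well clear.

**Lock:** the knob appears at scene pixel (240, 202.4). The locked position projects to (240.1, 202.5), while dead centre would be at (241.2, 198.5).

**Cover stays up:** scene pictures about 1.7 s apart, with the arm clear (residual force about 0.6 N), show no changed pixels near the module.

**Bystanders:** the beaker and rack are unchanged in the top view, and the bottle is unchanged in the scene view. The beaker did show 200 changed pixels in the scene view. I put that down to the raised cover frame passing in front of it, since the top view shows no change there.

My automatic dark-spot search for the knob found nothing, so I read its position off the enlarged picture instead.

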